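Fit the gas filter cartridge and open the flow

TASK

Put the filter cartridge with the flat grip bar into the tilted bayonet holder: lugs in line with the slots, push it fully home and twist it clockwise to the stop. Only once it is locked, click the index lever away from the robot to the fourth of its five notches (the one marked by the long steel mark, one short of the last) without running past into the last notch, and let go. Leave the other things on the bench where they stand.

Things in the scene. Friction and masses are not known exactly. Their poses are not given: they have to be found in the camera images.
- cartridge_mid (a point): Filter cartridge, loose, upright at the start, 160 mm tall, 0.35 kg; point on its axis half-way up (80 mm above the foot), z from foot to grip. 60 mm dia white/aluminium body 31.5-115 mm above the foot; on top a flat aluminium grip bar 115-160 mm, 50 mm long along x (in line with the lugs), 18 mm thick along y. Same after half a turn.
- cartridge: The same cartridge; origin at the centre of the foot's underside, same axes. Steel spigot 44 mm dia, 0-31.5 mm, its end tapered over 6 mm to 36 mm dia, with two opposite lugs along +x and -x, each 10 mm wide, 10-18 mm above the foot, tips 60 mm apart.
- holder_seat (a point): Steel bayonet holder on the manifold plate, a socket of 80 mm outer dia; centre of its floor, on which the foot rests when home. z points out along the axis, which leans 30 deg from vertical to the manifold's front (robot side). x: direction of the cartridge's x when locked. Insert with the lugs in the slots, push till the foot meets the floor, turn 60 deg clockwise to a solid stop. No spring; the other way is blocked.
- holder_rim (a point): Centre of the holder's mouth, 30 mm out along its axis; same axes. The lip spans 20.5-30 mm above the floor, bore 46.4 mm dia, with two opposite entry slots 15 mm wide lying 60 deg anticlockwise (looking into the socket) from +x and -x. When home the cartridge's shoulder is 1.5 mm off the rim.
- lever (a joint): Index lever on the manifold, 160 mm to the left of the holder. Rad: 0 leaning 40 deg towards the robot, growing as it swings away. Five sprung notches 0.349 rad apart: 0, 0.349, 0.698 (upright), 1.047, 1.396. Left half-clicked anywhere from 0 to 0.349 at the start; set it to 1.047. Once touched, it snaps to the nearest notch when let go; 2-3 N at the knob moves it on. Pips on the cheeks mark notches, a long fin the fourth.
- lever_knob (a point): Centre of the lever's black knob, a cylinder 22 mm dia and 16 mm wide along the hinge axis (y), 95 mm from the pivot; under it a shank 12 mm by 8 mm (8 mm along y). Axes turn with the lever.
- lever_pivot (a point): Lever's hinge axis, midway between two grey cheeks (86 mm dia discs, 46 mm over both), 57 mm above the bench. Manifold's axes: x away from its front (the lever's way), y along the hinge, z up. Knob centre = this point + 95 mm x (sin(lever - 0.698) along x + cos(lever - 0.698) along z).
- spare_mid (a point): Bystander: slimmer cartridge of another pattern, 44 mm dia, 146 mm tall, round knob on top, no lugs; it does not fit. Point half-way up. It stands on either side of the right one.
- bottle_mid (a point): Bystander: amber bottle 70 mm dia, 150 mm tall; point half-way up.
- beaker_mid (a point): Bystander: glass beaker 72 mm dia, 90 mm tall; point half-way up.
- wrench_mid (a point): Bystander: steel wrench 170 mm long lying on the bench in front of the manifold; point at its middle.
Things that resemble listed ones, but are neither listed nor needed, are in the scene too. What is shaped like the cartridge but turquoise is not meant.

How it is judged:
By the outcome, as a careful person would: the job done as asked, in the order asked, and still so for the second after the job is handed in, with the robot touching nothing.
It also fails if it takes over 61 s, if anything falls off the work surface, if the arm or the gripper's body presses on something with over 40 N, if the wrist force passes 120 N, or if a joint passes its speed limit or range.

ROBOT

A 6-joint arm with a two-finger parallel gripper is mounted at the origin on the work surface. World frame = base frame: x ahead of the robot, y to its left, z up, the work surface at z = 0. Lengths are in m, angles in rad, forces in N, time in s.
With the tool pointing down it reaches from about 0.225 to 0.875 m from the base axis. Payload 3.4 kg.
Tool frame: the origin (TCP) lies on the centre line of the jaws, within the pads' length; the fingertips stand 17 mm ahead of it and the grasp point (between the pads) lies 2 mm behind it; z points along the fingers, y is the line along which they close (so a half turn about z gives the same grasp; the last joint's range is limited). The gripper opens to 85 mm and grips with 20 to 120 N. Pads are 22 mm wide; open, the fingers measure 114 mm over their backs; the gripper's body (76 mm by 85 mm) begins 54 mm behind the grasp point. The pads swing forward as they close: fully open they stand 13 mm farther back than shut.
Start: joints at [-1.42, 0.276, 1.505, -0, 1.361, -0.121], TCP at [0.154, -0.554, 0.248] pointing down, gripper open.
Joint ranges: [-2.89, 2.89], [-0.75, 2.08], [0.22, 2.7], [-1.18, 4.32], [0.11, 2.71], [-2.7, 2.7]. Speed limits (rad/s): [2.57, 2.57, 3.14, 3.14, 3.14, 3.14].

INTERFACE

Orientations are given as a unit quaternion [w, x, y, z].
In Python, from rig import manip gives the robot as it stands.
- The arm moves only by the tool move_arm, never from a script. Its argument "steps" is one flat list of numbers, 7 for each row, row after row: the turn, a rotation vector about the world's x, y, z normalised to -1 to 1, where 1 is 360 degrees, then the shift along the world's x, y, z normalised to -1 to 1, where 1 is 1 m, then the opening, from -1 (shut) to 1 (fully open). A call has exactly 10 rows; each row is the pose to reach, as a shift and turn from the pose commanded when the call began, turning the shorter way round; what a row does not reach only later rows make up. A row lasts 1/10 s, in which the tool goes at most 50 mm and 8.59 degrees, less where a joint would pass 70% of its speed; a pose out of reach is approached as far as the arm can. A call with a number of a shift or a turn outside -1 to 1 is refused whole. A call with a gripper value outside its range is refused whole. The fingers move at their own pace and stop on an object; "squeeze" is the grip in N (left out, the last holds). Time passes only in rows, so rows that repeat a pose let the fingers close, or fill a call up. It gives the time, the measured TCP pose, the force, the opening and the grip force at its end, in the units of the state.
- manip.get_state(): the state, without advancing time (a new reading comes with each control period).
- manip.get_image(name): name is "scene" or "top" or "wrist"; returns a dict with "pixels" (480x640x3 uint8, blue, green, red), "fx", "fy", "cx", "cy" (pixels), "R" (3x3) and "t" (3): a world point X has camera coordinates R X + t. Camera axes: x right, y down, z forward; pixel columns grow to the right and rows downward; lengths in m; the calibration is good to about 2 mm. The wrist camera is an equidistant fisheye: a pixel r from the principal point sees the ray r / f radians off the axis. A picture is of the moment at which its call begins. There is no depth.
- manip.sign_off(): hands the job in; it is judged then, once.
The state is a dict: "clock": time; "qpos": joint angles; "qd": joint speeds; "effort": joint torques, N m; "position": TCP position; "ee_rot": TCP orientation; "contact_force": force on the tool from outside, world axes, zero at the start; "moment": the same for the moment, N m; "width": finger opening in m; "gripper_force": force on a finger pad.
Only numpy, scipy, OpenCV 4.12 (cv2) and the standard library are available. Lean on these libraries where they do the work, as an engineer would, in place of code of your own. Each camera call takes 0.05 s, during which the arm holds its last target. There are 200 camera calls.

## Working session

There is one attempt and no reset: what is moved stays moved. The work goes in short steps, Python scripts to look and compute and a tool call to move; the robot and the scene stay as the last step left them, time stands still between calls to the robot, and variables do not carry over. Pictures are saved under pics/ and viewed, at most 10 in all, crops included, and the job is handed in when it is done.

Besides the shell and the picture viewer there is one more tool, called after ">>>" by a JSON object that holds its "name" and its "arguments". move_arm: Moves the arm, as the interface text tells. Scaled input: -1 to 1 covers 1 m each way for a shift and 360 degrees each way for a turn. Its arguments: {"type":"object","properties":{"steps":{"type":"array"},"squeeze":{"type":"number"}},"required":["steps"]}

```bash
ls; mkdir -p pics
cat > h.py <<'E'
import numpy as np, cv2, pickle
from rig import manip
def snap(n):
    im=manip.get_image(n); pickle.dump(im,open(f'pics/{n}.pkl','wb')); return im
def load(n): return pickle.load(open(f'pics/{n}.pkl','rb'))
def ray(im,u,v,fish=False):
    R=np.array(im['R']);t=np.array(im['t']);c=-R.T@t
    x=np.array([(u-im['cx'])/im['fx'],(v-im['cy'])/im['fy']])
    if fish:
        r=np.linalg.norm(x); d=np.r_[x/max(r,1e-9)*np.sin(r),np.cos(r)]
    else: d=np.r_[x,1]
    d=R.T@d; return c,d/np.linalg.norm(d)
def atz(im,u,v,z,fish=False):
    c,d=ray(im,u,v,fish); return c+d*(z-c[2])/d[2]
def proj(im,X,fish=False):
    p=np.array(im['R'])@np.asarray(X)+np.array(im['t'])
    if fish:
        r=np.hypot(p[0],p[1]);th=np.arctan2(r,p[2]);p=np.r_[p[:2]/max(r,1e-9)*th,1]
    else:p=p/p[2]
    return np.array([im['cx']+im['fx']*p[0],im['cy']+im['fy']*p[1]])
def tri(*rays):
    A=0;b=0
    for c,d in rays:
        P=np.eye(3)-np.outer(d,d);A=A+P;b=b+P@c
    X=np.linalg.solve(A,b);return X,[np.linalg.norm((np.eye(3)-np.outer(d,d))@(X-c)) for c,d in rays]
E
python3 - <<'E'
from h import *
s=manip.get_state();print(s)
for n in('scene','top'):
    im=snap(n);cv2.imwrite(f'pics/{n}0.png',im['pixels']);R=np.array(im['R']);print(n,im['fx'],im['cx'],im['cy'],-R.T@np.array(im['t']),R)
E
```

```text
pics
{'clock': 0.0, 'qpos': array([-1.42000271e+00,  2.76585618e-01,  1.50611347e+00,  2.69492548e-05,
        1.36066957e+00, -1.21000975e-01]), 'qd': array([ 0.00228646, -0.0005386 ,  0.00070019, -0.00105103,  0.00024814,
       -0.00159504]), 'effort': array([ 3.55071519e-03, -4.16766322e+01, -2.45805520e+01,  2.79427140e-04,
        1.11280294e-02, -6.83318618e-06]), 'position': array([ 0.15429573, -0.55341569,  0.24745285]), 'ee_rot': array([-8.88099219e-04,  9.90780156e-01,  1.35476541e-01, -5.31847387e-08]), 'contact_force': array([ 0.25657892, -0.28079124, -0.4734156 ]), 'moment': array([-0.01412892,  0.01052605,  0.00822386]), 'gripper_force': 0.0, 'width': 0.08545028592699759}
scene 582.0777719206926 312.46552530313244 230.89184747647724 [ 1.15578795 -0.05055433  0.90415469] [[ 0.02578792  0.99961102 -0.01062074]
 [ 0.79686549 -0.02697019 -0.60355448]
 [-0.60360615  0.00710112 -0.79725102]]
top 617.4916836059477 324.7725347931744 247.97914530762975 [ 0.48665591 -0.06070473  1.12337742] [[ 0.01599201 -0.99981742 -0.01045823]
 [-0.99879594 -0.01548877 -0.04654851]
 [ 0.04637803  0.01119004 -0.99886128]]
```

View pics/scene0.png

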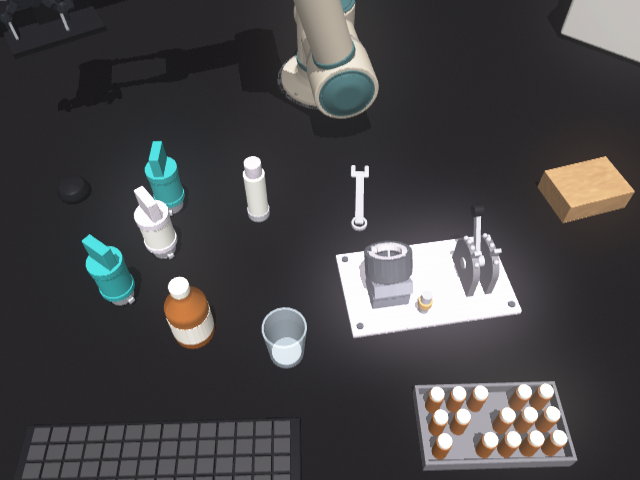

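View pics/top0.png

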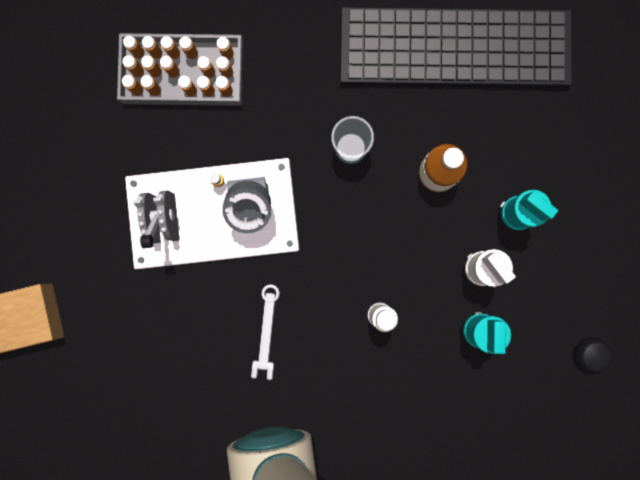

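The cartridge wanted could be confused with these, given as (scene) and (top) pixels:
- White with flat bar: (155,222), (490,268). This is the match.
- Turquoise: (165,180), (488,333).
- Turquoise: (110,270), (525,208).
- Slim spare with round knob: (257,190), (383,317).

The holder is at scene (388,265) and top (247,206). The lever knob is at scene (478,210) and top (147,241). I'll check these in an enlarged crop.

Run:
```python
from h import *
def crop(n,x,y,w,h,k): 
    return cv2.resize(load(n)['pixels'][y:y+h,x:x+w],None,fx=k,fy=k,interpolation=cv2.INTER_CUBIC)
a=np.hstack([crop('scene',115,170,80,100,3),crop('top',450,235,80,100,3),crop('top',120,155,180,100,0+1)[:0] if 0 else crop('top',215,170,100,100,3)])
b=np.hstack([crop('scene',340,200,173,100,3),crop('top',120,180,87,100,3)])
w=max(a.shape[1],b.shape[1]);pad=lambda i:np.pad(i,((0,0),(0,w-i.shape[1]),(0,0)))
o=np.vstack([pad(a),pad(b)]);print(o.shape);cv2.imwrite('pics/c1.png',o)
```

```text
(600, 780, 3)
```

View pics/c1.png

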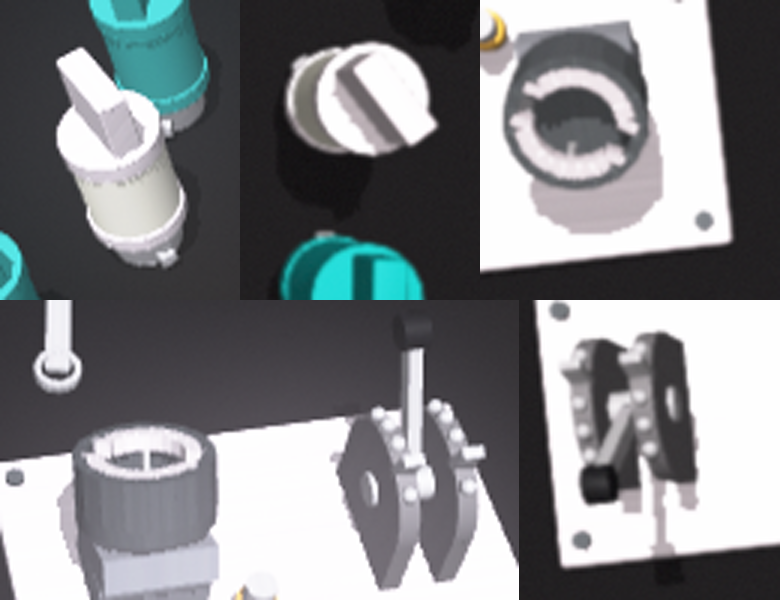

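Run:
```python
from h import *
T=load('top');S=load('scene')
P=lambda *a:print(*[np.round(x,4) if not isinstance(x,str) else x for x in a])
P('bar',tri(ray(T,502.3,266.2),ray(S,146.3,196))[0],atz(T,502.3,266.2,.16),atz(S,146.3,196,.16))
a=atz(T,450+117/3,235+62/3,.16);b=atz(T,450+170/3,235+146/3,.16);P('bar edge',a,b,np.linalg.norm(a-b),np.degrees(np.arctan2(*(b-a)[1::-1])))
P('rim',*tri(ray(T,247.3,207.3),ray(S,388.5,250.5)))
k,r=tri(ray(T,146.7,241.3),ray(S,477.3,210));P('knob',k,r)
c=[atz(T,u,v,.01) for u,v in((126,176),(289,159),(298,250),(134,267))]
for i in range(4):
    d=c[(i+1)%4]-c[i];P('plate',c[i],np.linalg.norm(d),np.degrees(np.arctan2(d[1],d[0])))
P('spare',atz(T,384,319,.146));P('bottle',atz(T,453,157,.15));P('beaker',atz(T,352,139,.09));P('turq',atz(T,537,207,.16),atz(T,495,336,.16))
s=manip.get_state()
W=snap('wrist');R=np.array(W['R']);P(R,-R.T@W['t'],W['fx'],W['cx'],W['cy'])
```

```text
bar [ 0.5071 -0.3249  0.158 ] [ 0.5073 -0.3264  0.16  ] [ 0.5091 -0.3221  0.16  ]
bar edge [ 0.5234 -0.3057  0.16  ] [ 0.4803 -0.3333  0.16  ] 0.0511 -147.4325
rim [0.5991 0.081  0.1089] [0.0013 0.0013]
knob [0.5388 0.2368 0.1355] [0.0001 0.0001]
plate [0.6639 0.3158 0.01  ] 0.2985 -83.1992
plate [0.6993 0.0194 0.01  ] 0.1665 -173.3235
plate [0.5339 0.     0.01  ] 0.2982 96.8125
plate [0.4986 0.2962 0.01  ] 0.1665 6.7778
spare [ 0.4215 -0.1448  0.146 ]
bottle [ 0.6794 -0.2508  0.15  ]
beaker [ 0.7195 -0.0922  0.09  ]
turq [ 0.6006 -0.3802  0.16  ] [ 0.3992 -0.3154  0.16  ]
[[ 0.2693 -0.9631 -0.002 ]
 [-0.9292 -0.2604  0.2624]
 [-0.2532 -0.0688 -0.965 ]] [ 0.2183 -0.5357  0.3733] 371.6483 319.0959 239.4395
```

Triangulation fits: bar top at z≈0.158, and the 50 mm edge measures 51 mm. The manifold yaw is about 6.8°. I'll hover above the white cartridge and turn +17° so that y is across the bar.

>>> {"name": "move_arm", "arguments": {"steps": [0,0,0.006,0.03,0.02,0,0.2,0,0,0.012,0.075,0.048,0,0.2,0,0,0.018,0.12,0.077,0,0.2,0,0,0.024,0.165,0.106,0,0.2,0,0,0.03,0.21,0.135,0,0.2,0,0,0.036,0.25,0.161,0,0.2,0,0,0.042,0.29,0.187,0,0.2,0,0,0.047,0.325,0.21,0,0.2,0,0,0.047,0.353,0.228,0,0.2,0,0,0.047,0.353,0.228,0,0.2]}}

```text
clock: 1.15
position: [0.5109, -0.3229, 0.2477]
ee_rot: [-0.001, 0.959, 0.282, 0.001]
contact_force: [-0.8, 0.6, 1.0]
width: 0.0513
gripper_force: 0.0
```

Run:
```python
from h import *
s=manip.get_state();print(s['clock'],s['position'],s['ee_rot'],s['qpos'],s['width'])
W=snap('wrist');p=np.array([0.5075,-0.3245,0.16])
u=proj(W,p,True);print(u)
x0,y0=[int(np.clip(q-h,0,m)) for q,h,m in((u[0],100,440),(u[1],75,330))]
cv2.imwrite('pics/w1.png',cv2.resize(W['pixels'][y0:y0+150,x0:x0+200],None,fx=4,fy=4,interpolation=cv2.INTER_CUBIC));print(x0,y0)
# slots
T=load('top');a=np.array([-.4965,-.059,.866]);rim=np.array([.5991,.081,.1089])
q=[]
for X,Y in((522,103),(630,145)):
    c,d=ray(T,215+(X-480)/3,170+Y/3);q.append(c+d*((rim-c)@a)/(d@a))
print(q,np.linalg.norm(q[0]-q[1]),(q[0]+q[1])/2)
xm=np.array([.993,.118,0]);ym=np.array([-.118,.993,0]);ex=np.cross(ym,a)
d=q[0]-q[1];print('slot angle from ex about a',np.degrees(np.arctan2(d@ym,d@ex)),ex)
```

```text
1.15 [ 0.51085332 -0.32288263  0.24766839] [-6.07940342e-04  9.59335551e-01  2.82265870e-01  9.53698060e-04] [-0.68004866  0.32030523  1.44164526  0.00230239  1.37955879  0.31799934] 0.05126595509857448
[318.52353275 259.06908137]
218 184
[array([0.60303297, 0.10940208, 0.11308989]), array([0.58228288, 0.05134338, 0.09723783])] 0.06366055783999483 [0.59265792 0.08037273 0.10516386]
slot angle from ex about a 60.13203968511613 [0.859938  0.102188  0.4999865]
```

View pics/w1.png

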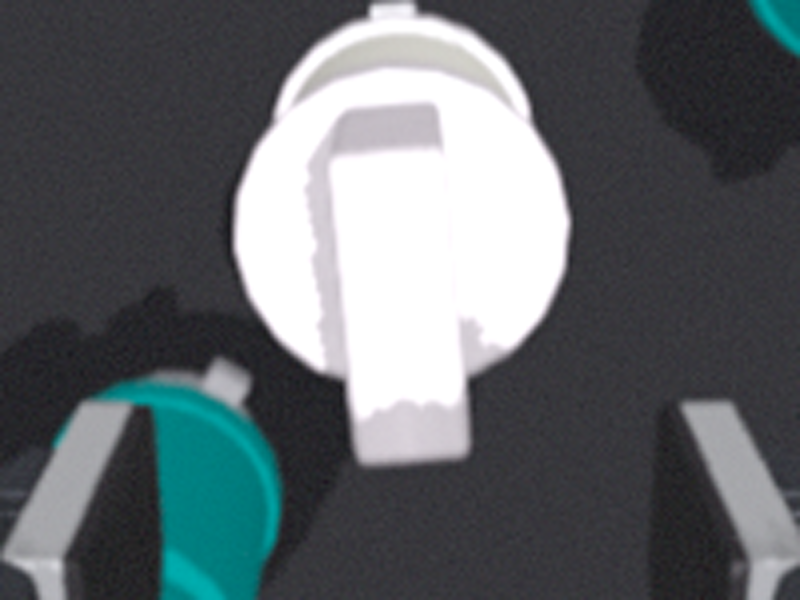

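The wrist crop shows the white cartridge's flat bar. Its top corners are at crop (330,155), (441,150), (470,455) and (358,462), a 2.75:1 ratio that matches 50×18 mm. A turquoise one sits at lower left. The slot angle comes out at 60.1° from the upslope direction, so locked x points upslope, away from the robot.

Run:
```python
from h import *
W=load('wrist');c=[atz(W,218+x/4,184+y/4,.16,True) for x,y in((330,155),(441,150),(470,455),(358,462))]
print(np.round(np.mean(c,0),4));e=(c[0]+c[1]-c[2]-c[3])/2;print(np.linalg.norm(e),np.degrees(np.arctan2(e[1],e[0])),np.linalg.norm(c[0]-c[1]))
s=manip.get_state();from scipy.spatial.transform import Rotation as Ro
q=s['ee_rot'];M=Ro.from_quat([*q[1:],q[0]]).as_matrix();print(s['position'],M)
```

```text
[ 0.5059 -0.3252  0.16  ]
0.04922227987357285 37.83411546966772 0.01635379578839504
[ 0.50875972 -0.32436946  0.24764913] [[ 8.41418558e-01  5.40383453e-01 -7.31156701e-04]
 [ 5.40383849e-01 -8.41418451e-01  5.34543418e-04]
 [-3.26350321e-04 -8.44880024e-04 -9.99999590e-01]]
```

>>> {"name": "move_arm", "arguments": {"steps": [0,0,0.014,-0.001,0,-0.01,0.2,0,0,0.014,-0.001,0,-0.03,0.2,0,0,0.014,-0.001,0,-0.05,0.2,0,0,0.014,-0.001,0,-0.07,0.2,0,0,0.014,-0.001,0,-0.09,0.2,0,0,0.014,-0.001,0,-0.105,0.2,0,0,0.014,-0.001,0,-0.11,0.2,0,0,0.014,-0.001,0,-0.11,0.2,0,0,0.014,-0.001,0,-0.11,-1,0,0,0.014,-0.001,0,-0.11,-1], "squeeze": 80}}

```text
clock: 2.2
position: [0.5067, -0.3266, 0.1394]
ee_rot: [0.001, 0.947, 0.322, 0.0]
contact_force: [0.0, 0.2, -0.1]
width: 0.0227
gripper_force: 0.0
```

>>> {"name": "move_arm", "arguments": {"steps": [0,0,0,0,0,0,-1,0,0,0,0,0,0,-1,0,0,0,0,0,0,-1,0,0,0,0,0,0.005,-1,0,0,0,0,0,0.02,-1,0,0,0,0,0,0.05,-1,0,0,0,0,0,0.09,-1,0,0,0,0,0,0.13,-1,0,0,0,0,0,0.17,-1,0,0,0,0,0,0.19,-1]}}

```text
clock: 3.2
position: [0.5073, -0.3266, 0.332]
ee_rot: [0.003, 0.947, 0.322, 0.002]
contact_force: [-0.0, -0.2, -3.1]
width: 0.017
gripper_force: 78.5
```

Run:
```python
from h import *
s=manip.get_state();print(s)
from scipy.spatial.transform import Rotation as Ro
q=s['ee_rot'];M=Ro.from_quat([*q[1:],q[0]]).as_matrix()
a=np.array([-.4965,-.059,.866]);a/=np.linalg.norm(a);ym=np.array([-.118,.993,0]);ex=np.cross(ym,a)
th=np.radians(60)
for sg in(1,-1):
    slot=sg*(np.cos(th)*ex+np.sin(th)*ym)
    tz=-a;tx=slot;ty=np.cross(tz,tx);D=np.c_[tx,ty,tz]
    print('turn/360',Ro.from_matrix(D@M.T).as_rotvec()/2/np.pi,np.degrees(Ro.from_matrix(D@M.T).magnitude()))
    yaw=np.degrees(np.arctan2(slot@ym,slot@ex))
rim=np.array([.5991,.081,.1089]);seat=rim-.03*a
for h in(.05,.03,0):print(h,'TCP',seat+a*(.1375+h))
```

```text
{'clock': 3.2, 'qpos': array([-6.87229379e-01,  2.83960078e-01,  1.29010268e+00, -5.77146250e-05,
        1.56160550e+00,  2.28297913e-01]), 'qd': array([ 4.45269975e-04, -3.54770650e-02, -3.48566606e-01,  1.62888737e-03,
        4.28258678e-01, -2.89565621e-04]), 'effort': array([ 2.83032266e-02, -4.49672592e+01, -2.60986966e+01, -5.62485511e-03,
       -1.58683065e-02, -1.70005678e-04]), 'position': array([ 0.50733575, -0.32661141,  0.33201366]), 'ee_rot': array([0.00253134, 0.946802  , 0.32180304, 0.00153874]), 'contact_force': array([-2.47188757e-03, -1.99314413e-01, -3.10256758e+00]), 'moment': array([-0.03126431, -0.02704203,  0.00459709]), 'gripper_force': 78.450186252594, 'width': 0.017000107447803163}
turn/360 [-0.01108793 -0.08258055  0.07943652] 41.443255432152384
turn/360 [ 0.11261558 -0.01588277 -0.40613424] 151.83276873539828
0.05 TCP [0.52089927 0.07170726 0.24529846]
0.03 TCP [0.53082952 0.07288729 0.22797802]
0 TCP [0.5457249  0.07465734 0.20199736]
```

>>> {"name": "move_arm", "arguments": {"steps": [-0.001,-0.009,0.009,-0.001,0.03,0,-1,-0.002,-0.018,0.018,-0.002,0.075,0,-1,-0.004,-0.028,0.027,-0.004,0.12,0,-1,-0.005,-0.037,0.036,-0.005,0.165,0,-1,-0.006,-0.046,0.044,-0.006,0.21,0,-1,-0.007,-0.055,0.053,-0.007,0.255,0,-1,-0.009,-0.064,0.062,-0.008,0.3,-0.01,-1,-0.01,-0.074,0.071,-0.009,0.34,-0.02,-1,-0.0111,-0.0826,0.0794,-0.0105,0.375,-0.03,-1,-0.0111,-0.0826,0.0794,-0.0105,0.3945,-0.038,-1]}}

```text
clock: 4.2
position: [0.4916, 0.0709, 0.2873]
ee_rot: [0.112, 0.807, 0.533, 0.228]
contact_force: [-0.9, -0.2, -4.7]
width: 0.0172
gripper_force: 80.3
```

```bash
cat >> h.py <<'E'
from scipy.spatial.transform import Rotation as Ro
def pose():
    s=manip.get_state();q=s['ee_rot'];return s,np.array(s['position']),Ro.from_quat([*q[1:],q[0]]).as_matrix()
E
python3 - <<'E'
from h import *
W=snap('wrist');S=snap('scene');T=snap('top');s,p,M=pose();print(s['clock'],p,M,s['contact_force'])
foot=p+M[:,2]*.1375;print('foot',foot)
rim=np.array([.5991,.081,.1089])
def cr(im,u,w,h,k):
    x0,y0=[int(np.clip(q,0,m)) for q,m in((u[0]-w/2,640-w),(u[1]-h/2,480-h))];print(x0,y0)
    return cv2.resize(im['pixels'][y0:y0+h,x0:x0+w],None,fx=k,fy=k,interpolation=cv2.INTER_CUBIC)
uw=proj(W,rim,True);print(uw,proj(W,foot,True))
a=cr(W,uw,200,150,2);b=cr(S,proj(S,rim+[-.02,0,.02]),100,75,4);c=cr(T,proj(T,rim),100,75,4)
cv2.imwrite('pics/m2.png',np.vstack([np.hstack([a,b]),np.hstack([c,np.zeros_like(a)])]))
E
```

```text
4.35 [0.49414577 0.06981    0.28870336] [[ 0.3266442   0.80933328  0.48814261]
 [ 0.91221085 -0.40511514  0.06126238]
 [ 0.24733565  0.42527798 -0.87061112]] [-0.7810975   0.49157062 -2.48974232]
foot [0.56126538 0.07823357 0.16899433]
[327.29503826 213.84283857] [323.70271834 232.77079055]
227 138
337 196
196 169
```

View pics/m2.png

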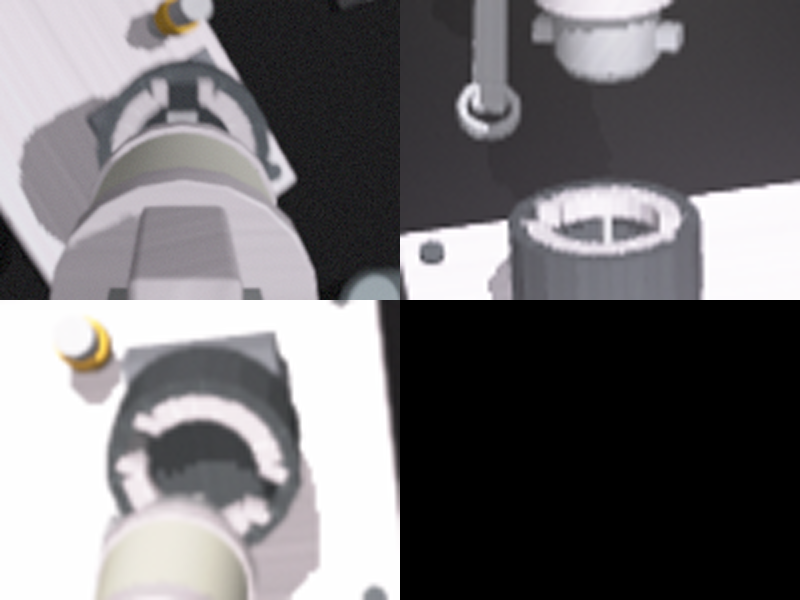

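The wrist tile shows the upper slot at (183,100), in line with the bar. In the top tile the slots are at (133,440) and (268,487). My earlier rim centre included the visible back wall, so I'll redo it from the slots and check it with a model overlay.

```bash
cat > ov.py <<'E'
from h import *
T=load('top');S=load('scene')
a=np.array([-.4965,-.059,.866]);a/=np.linalg.norm(a);ym=np.array([-.118,.993,0]);ym/=np.linalg.norm(ym);ex=np.cross(ym,a)
def circ(c,x,y,r,n=72): return [c+r*(np.cos(t)*x+np.sin(t)*y) for t in np.linspace(0,2*np.pi,n)]
def draw(im,o,polys,x0,y0,k):
    for P,col in polys:
        q=np.array([(proj(im,X)-[x0,y0])*k+(k-1)/2 for X in P]);cv2.polylines(o,[np.int32(np.round(q*8))],False,col,1,cv2.LINE_AA,3)
E
python3 - <<'E'
from ov import *
r1=tri(ray(T,246.8,210.9),ray(S,388.5,251.2));print(r1);rim=r1[0]
s,p,M=pose();foot=p+M[:,2]*.1375;ca=-M[:,2]
pol=[(circ(rim,ex,ym,r),(0,0,255)) for r in(.04,.0232)]+[([rim+.034*v,rim-.034*v],(0,255,0)) for v in[.5*ex+.866*ym]]
pol+=[(circ(foot+h*ca,M[:,0],M[:,1],r),(255,0,0)) for h,r in((0,.018),(.006,.022),(.0315,.03),(.115,.03))]+[([foot+.014*ca+.03*M[:,0],foot+.014*ca-.03*M[:,0]],(0,255,0))]
o=[]
for im,x0,y0 in((S,340,170),(T,195,165)):
    c=cv2.resize(im['pixels'][y0:y0+120,x0:x0+80],None,fx=5,fy=5,interpolation=cv2.INTER_CUBIC);draw(im,c,pol,x0,y0,5);o.append(c)
cv2.imwrite('pics/o1.png',np.hstack(o))
E
```

```text
(array([0.59407016, 0.08265965, 0.09971732]), [np.float64(0.0009635602148140829), np.float64(0.0009635602148141636)])
```

View pics/o1.png

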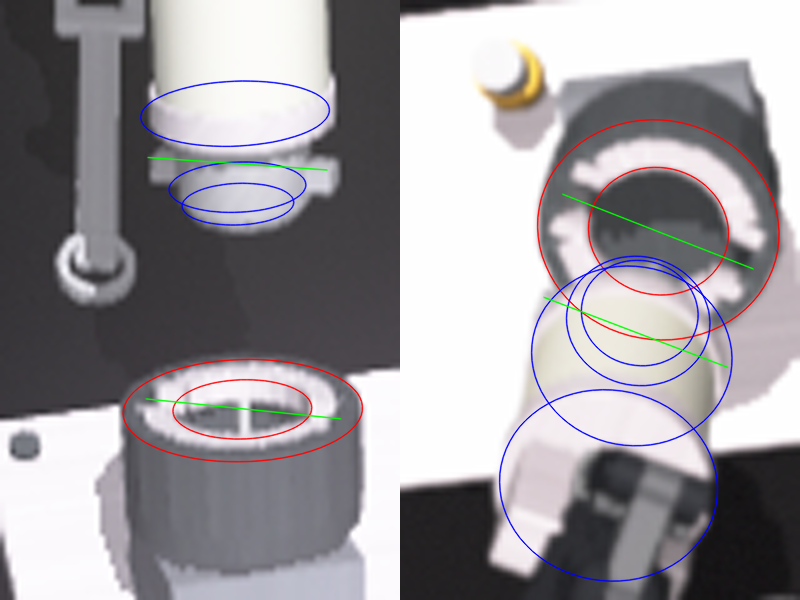

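The scene rim fits the model and agrees with the lever pivot to 2 mm. The cartridge sits about 2 mm lower in the grip and about 1.5 mm towards +y. Next I'll approach along the axis, spigot tip in first, then check forces.

>>> {"name": "move_arm", "arguments": {"steps": [0,0,0,0.005,0.0005,-0.012,-1,0,0,0,0.013,0.001,-0.03,-1,0,0,0,0.021,0.002,-0.048,-1,0,0,0,0.026,0.0025,-0.0595,-1,0,0,0,0.026,0.0025,-0.0595,-1,0,0,0,0.028,0.0027,-0.063,-1,0,0,0,0.03,0.003,-0.067,-1,0,0,0,0.032,0.0033,-0.0705,-1,0,0,0,0.035,0.0036,-0.075,-1,0,0,0,0.035,0.0036,-0.075,-1]}}

```text
clock: 5.35
position: [0.531, 0.0724, 0.2149]
ee_rot: [0.114, 0.807, 0.532, 0.229]
contact_force: [0.2, 1.0, -4.1]
width: 0.0168
gripper_force: 80.4
```

Run:
```python
from ov import *
S=snap('scene');T=snap('top');W=snap('wrist');s,p,M=pose();print(s['clock'],p,M,s['contact_force'],s['moment'])
rim=np.array([.5941,.0827,.0997]);foot=p+M[:,2]*.1394;d=foot-(rim-.03*a);print('foot rel seat ex,ym,a',d@ex,d@ym,d@a)
o=[]
for im,x0,y0 in((S,345,200),(T,200,165)):
    o.append(cv2.resize(im['pixels'][y0:y0+80,x0:x0+80],None,fx=5,fy=5,interpolation=cv2.INTER_CUBIC))
cv2.imwrite('pics/o2.png',np.hstack(o))
```

```text
5.5 [0.53072666 0.07236906 0.21518667] [[ 0.32868969  0.8066285   0.49123676]
 [ 0.91100198 -0.40796453  0.06033518]
 [ 0.24907525  0.42768611 -0.86893389]] [-0.61825715  1.33703849 -3.47532697] [0.17802186 0.69143026 0.16409888]
foot rel seat ex,ym,a 0.0013725868369732627 -0.0025092017048836276 0.02269184791781227
```

View pics/o2.png

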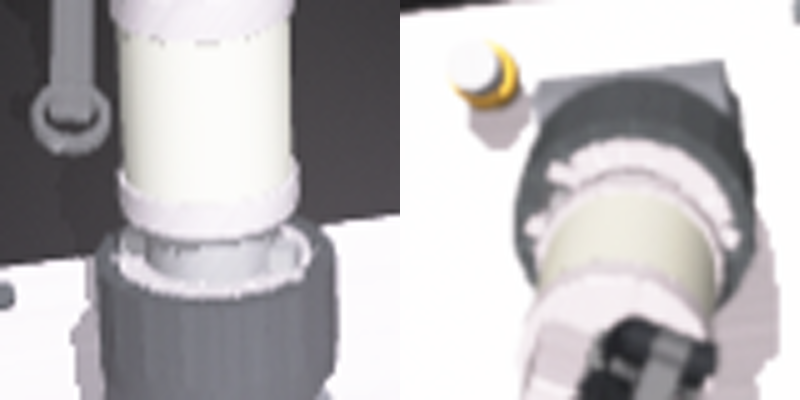

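The spigot tip is inside the mouth with only gravity-level force. The scene tile shows the cartridge centred at 209 against the rim at 216, about 1 mm to -y once lean is allowed for. I'll push on gently.

>>> {"name": "move_arm", "arguments": {"steps": [0,0,0,0.001,0.001,-0.0015,-1,0,0,0,0.0015,0.001,-0.003,-1,0,0,0,0.0025,0.001,-0.0045,-1,0,0,0,0.0035,0.0015,-0.006,-1,0,0,0,0.0042,0.0015,-0.0075,-1,0,0,0,0.005,0.0015,-0.009,-1,0,0,0,0.006,0.0018,-0.0105,-1,0,0,0,0.007,0.0018,-0.0121,-1,0,0,0,0.007,0.0018,-0.0121,-1,0,0,0,0.007,0.0018,-0.0121,-1]}}

```text
clock: 6.5
position: [0.5379, 0.074, 0.2032]
ee_rot: [0.114, 0.807, 0.532, 0.229]
contact_force: [-0.0, -0.2, -3.0]
width: 0.017
gripper_force: 80.3
```

```bash
cat > st.py <<'E'
from ov import *
s,p,M=pose();rim=np.array([.5941,.0827,.0997]);foot=p+M[:,2]*.1394;d=foot-(rim-.03*a);f=np.array(s['contact_force']);B=np.c_[ex,ym,a]
print(s['clock'],p,'rel',np.round(d@B*1e3,1),'F',np.round(f@B,1),'m',np.round(np.array(s['moment'])@B,2),'yaw',np.degrees(np.arctan2(M[:,0]@ym,M[:,0]@ex)),'axis',np.round(-M[:,2]@B,3),'q',np.round(s['qpos'],2),s['width'],s['gripper_force'])
E
python3 st.py
```

```text
6.5 [0.53788701 0.07396707 0.20315217] rel [ 1.7 -1.8  8.6] F [-1.6 -0.2 -2.6] m [ 0.08  0.61 -0.  ] yaw 59.97722870361201 axis [ 0.006 -0.002  1.   ] q [-0.04  0.04  2.04  0.16  0.55  0.25] 0.017023066937158163 80.34740567207336
```

>>> {"name": "move_arm", "arguments": {"steps": [0,0,0,0.0007,0.0001,-0.0012,-1,0,0,0,0.0014,0.0002,-0.0024,-1,0,0,0,0.002,0.0002,-0.0035,-1,0,0,0,0.0026,0.0003,-0.0045,-1,0,0,0,0.0031,0.0004,-0.0055,-1,0,0,0,0.0036,0.0004,-0.0063,-1,0,0,0,0.004,0.0005,-0.007,-1,0,0,0,0.0044,0.0005,-0.0076,-1,0,0,0,0.0047,0.0006,-0.0082,-1,0,0,0,0.005,0.0006,-0.0087,-1]}}

```text
clock: 7.5
position: [0.5404, 0.0746, 0.1994]
ee_rot: [0.115, 0.806, 0.533, 0.23]
contact_force: [-41.0, -7.0, 47.1]
width: 0.0173
gripper_force: 88.9
```

```bash
python3 st.py
```

```text
7.5 [0.54036877 0.07463997 0.19940521] rel [ 2.4 -1.5  4.1] F [-12.4  -2.1  61.6] m [-0.31  3.06 -0.02] yaw 60.135127381547605 axis [ 0.003 -0.001  1.   ] q [-0.04  0.05  2.05  0.16  0.53  0.24] 0.017254122821853866 88.91439914703369
```

Run:
```python
from ov import *
S=snap('scene');T=snap('top');o=[]
for im,x0,y0 in((S,350,220),(T,205,165)):
    o.append(cv2.resize(im['pixels'][y0:y0+60,x0:x0+66],None,fx=6,fy=6,interpolation=cv2.INTER_CUBIC))
cv2.imwrite('pics/o3.png',np.hstack(o))
```

```text
(no output)
```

View pics/o3.png

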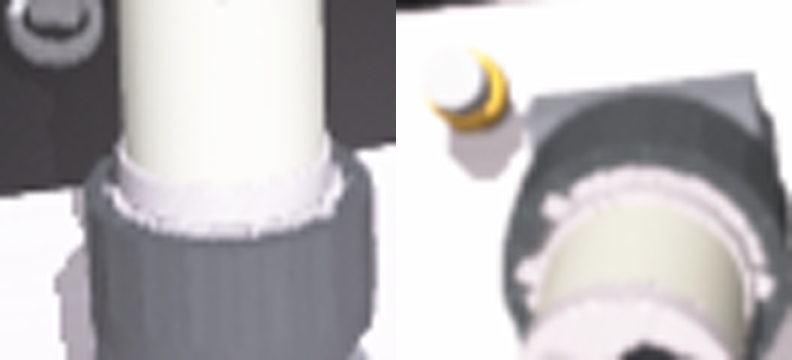

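The scene tile shows the shoulder sitting at the rim, with only a hairline gap at (230,232), and 62 N axially. So it is home, and my rim estimate was a few mm low. I'll ease the push and twist clockwise halfway.

>>> {"name": "move_arm", "arguments": {"steps": [0,0,0,-0.0006,0,0.001,-1,0,0,0,-0.0012,0,0.002,-1,0.0069,0.0008,-0.012,-0.0013,0,0.0021,-1,0.0138,0.0016,-0.024,-0.0013,0.0001,0.0021,-1,0.0207,0.0025,-0.036,-0.0014,0.0001,0.0021,-1,0.0276,0.0033,-0.048,-0.0014,0.0002,0.0021,-1,0.0345,0.0041,-0.06,-0.0015,0.0002,0.0021,-1,0.0414,0.0049,-0.0722,-0.0015,0.0002,0.0021,-1,0.0414,0.0049,-0.0722,-0.0015,0.0002,0.0021,-1,0.0414,0.0049,-0.0722,-0.0015,0.0002,0.0021,-1]}}

```text
clock: 8.6
position: [0.5401, 0.0757, 0.1994]
ee_rot: [0.049, 0.917, 0.305, 0.253]
contact_force: [-19.3, 1.0, 21.5]
width: 0.0173
gripper_force: 84.5
```

```bash
python3 st.py
```

```text
8.6 [0.54009463 0.0757262  0.19943301] rel [2.4 0.2 4.2] F [-5.8  3.2 28.2] m [ 0.75  1.55 -0.02] yaw 29.98770810830312 axis [ 0.002 -0.006  1.   ] q [-0.04  0.05  2.05  0.17  0.53  0.76] 0.017268201797438515 84.45146083831787
```

>>> {"name": "move_arm", "arguments": {"steps": [0.0062,0.0007,-0.0108,0,0.0001,0,-1,0.0124,0.0015,-0.0216,0,0.0001,0,-1,0.0186,0.0022,-0.0324,-0.0001,0.0002,0,-1,0.0248,0.003,-0.0433,-0.0001,0.0002,0,-1,0.031,0.0037,-0.0541,-0.0001,0.0003,0,-1,0.0372,0.0044,-0.0649,-0.0002,0.0003,0,-1,0.0414,0.0049,-0.0722,-0.0002,0.0003,0,-1,0.0434,0.0052,-0.0758,-0.0002,0.0003,0,-1,0.0455,0.0054,-0.0794,-0.0002,0.0003,0,-1,0.0455,0.0054,-0.0794,-0.0002,0.0003,0,-1]}}

```text
clock: 9.6
position: [0.5396, 0.075, 0.1991]
ee_rot: [-0.023, 0.965, 0.038, 0.258]
contact_force: [-18.7, -1.9, 20.4]
width: 0.0171
gripper_force: 92.8
```

```bash
python3 st.py
```

```text
9.6 [0.53962916 0.07496784 0.19908133] rel [ 2.  -0.7  4.2] F [-6.   0.3 27.1] m [0.07 1.74 2.14] yaw -2.385420136665888 axis [ 0.    -0.004  1.   ] q [-0.04  0.05  2.05  0.17  0.53  1.32] 0.017052869081058436 92.82086133956909
```

It is at the stop: 2.1 N m resisting, turned 62°, still seated at 27 N. I'll release and back out along the axis.

>>> {"name": "move_arm", "arguments": {"steps": [0,0,0,0,0,0,0.2,0,0,0,0,0,0,0.2,0,0,0,0,0,0,0.2,0,0,0,-0.003,-0.0003,0.005,0.2,0,0,0,-0.01,-0.0012,0.017,0.2,0,0,0,-0.02,-0.0024,0.035,0.2,0,0,0,-0.03,-0.0035,0.052,0.2,0,0,0,-0.04,-0.0047,0.07,0.2,0,0,0,-0.05,-0.006,0.087,0.2,0,0,0,-0.05,-0.006,0.087,0.2]}}

```text
clock: 10.6
position: [0.492, 0.0689, 0.2867]
ee_rot: [-0.024, 0.965, 0.032, 0.26]
contact_force: [0.7, -1.0, 0.5]
width: 0.0512
gripper_force: 0.0
```

Run:
```python
from ov import *
s,p,M=pose();print(s['clock'],p,M,s['qpos'],s['contact_force'])
S=snap('scene');T=snap('top')
o=[]
for im,x0,y0 in((S,340,175),(T,125,165)):
    o.append(cv2.resize(im['pixels'][y0:y0+110,x0:x0+(175 if im is S else 145)],None,fx=2.5,fy=2.5,interpolation=cv2.INTER_CUBIC))
cv2.imwrite('pics/o4.png',np.hstack(o))
# unaided pivot estimate
xm=np.array([.993,.118,0]);seat=np.array([.5941,.0827,.0997])+.034*a-.03*a;print(seat)
```

```text
10.6 [0.49195529 0.06887754 0.28666941] [[ 0.86271795  0.07463482  0.50014736]
 [ 0.04926291 -0.99674828  0.06376548]
 [ 0.50328014 -0.03037291 -0.86358936]] [-0.07172833 -0.11710059  1.97047493  0.14282896  0.77347916  1.35651489] [ 0.69196303 -1.01066875  0.48709962]
[0.59211395 0.08246399 0.10316409]
```

View pics/o4.png

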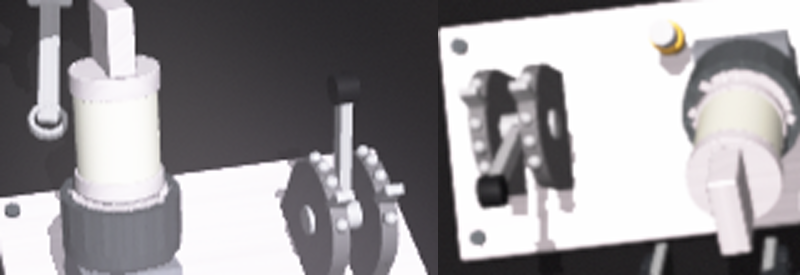

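Locked: the bar now lies along the manifold's x, and the shoulder is at the rim. The lever knob is unchanged at scene (477,210), so the lever is at about 0.1 rad. I'll go to it with the jaws straddling the knob and the tool in line with the leaning lever.

>>> {"name": "move_arm", "arguments": {"steps": [-0.001,0,0.002,0,0.03,0,0.2,-0.002,0,0.004,0.002,0.07,0,0.2,-0.004,0,0.007,0.004,0.11,-0.01,0.2,-0.0041,-0.0005,0.0072,0.006,0.145,-0.035,0.2,-0.0041,-0.0005,0.0072,0.007,0.163,-0.06,0.2,-0.0041,-0.0005,0.0072,0.007,0.163,-0.081,0.2,-0.0041,-0.0005,0.0072,0.007,0.163,-0.081,0.2,-0.0041,-0.0005,0.0072,0.007,0.163,-0.081,0.2,-0.0041,-0.0005,0.0072,0.007,0.163,-0.081,0.2,-0.0041,-0.0005,0.0072,0.007,0.163,-0.081,0.2]}}

```text
clock: 11.7
position: [0.4991, 0.2319, 0.2041]
ee_rot: [-0.018, 0.964, 0.057, 0.259]
contact_force: [-0.2, -0.5, 0.8]
width: 0.0511
gripper_force: 0.0
```

Run:
```python
from ov import *
s,p,M=pose();print(p,M,s['qpos'],s['contact_force'])
W=snap('wrist');k=np.array([.5388,.2368,.1355]);u=proj(W,k,True);print('knob expected',u)
x0,y0=int(u[0]-50),int(u[1]-50);g=W['pixels'].max(2)[y0:y0+100,x0:x0+100]
n,l,st,c=cv2.connectedComponentsWithStats((g<45).astype(np.uint8))
for i in range(1,n):
    if st[i,4]>60:print(st[i],c[i]+[x0,y0])
cv2.imwrite('pics/w2.png',cv2.resize(W['pixels'][y0-25:y0+125,x0-50:x0+150],None,fx=4,fy=4,interpolation=cv2.INTER_CUBIC));print(x0-50,y0-25)
```

```text
[0.49914824 0.23189861 0.2041329 ] [[ 0.85946505  0.1190264   0.49714439]
 [ 0.10002809 -0.99287325  0.06478496]
 [ 0.50131249 -0.00595201 -0.86524584]] [ 0.39045333  0.07133433  2.01482021 -0.24639455  0.55877546  2.01977231] [-0.21073836 -0.46806466  0.84275337]
knob expected [319.96216005 256.93195734]
[ 37  32  28   9 187] [319.74331551 241.76470588]
[ 36  51  30  18 428] [319.4182243  266.13084112]
219 181
```

The wrist blob is centred at (319.6,257.5) against a predicted (320,257), so the knob position is confirmed. I'll descend along the lever and take a light grip.

>>> {"name": "move_arm", "arguments": {"steps": [0,0,0,0.006,0.001,-0.01,0.2,0,0,0,0.014,0.002,-0.024,0.2,0,0,0,0.022,0.003,-0.038,0.2,0,0,0,0.03,0.004,-0.052,0.2,0,0,0,0.036,0.005,-0.062,0.2,0,0,0,0.0397,0.005,-0.0686,0.2,0,0,0,0.0397,0.005,-0.0686,0.2,0,0,0,0.0397,0.005,-0.0686,-1,0,0,0,0.0397,0.005,-0.0686,-1,0,0,0,0.0397,0.005,-0.0686,-1], "squeeze": 25}}

```text
clock: 12.75
position: [0.5379, 0.2368, 0.1348]
ee_rot: [-0.018, 0.964, 0.058, 0.258]
contact_force: [-0.1, -1.6, 0.9]
width: 0.0153
gripper_force: 26.5
```

```bash
cat > lv.py <<'E'
from ov import *
s,p,M=pose();xm=np.array([.993,.118,0]);k0=np.array([.5388,.2368,.1355])
piv=k0+.095*np.sin(np.arccos((.1355-.057)/.095))*xm;piv[2]=.057
d=p-piv;print(s['clock'],p,'ang',np.arctan2(d@xm,d[2])+.698,'r',np.hypot(d@xm,d[2]),'y',d@ym,'F',s['contact_force'],s['width'],s['gripper_force'],'piv',piv)
for t in np.arange(0,1.11,.15).tolist()+[1.047]:
    x=.095*np.sin(t-.698);print(round(t,3),np.round(piv+x*xm+[0,0,.095*np.cos(t-.698)]-p,4))
E
python3 lv.py
```

```text
12.75 [0.53786229 0.23675275 0.13479584] ang 0.08742188647577231 r 0.0949520965489471 y 6.37305551432686e-05 F [-0.09554252 -1.57423115  0.90386901] 0.015263074087398566 26.49182438850403 piv [0.59193014 0.24311355 0.057     ]
0.0 [-0.0066 -0.0008 -0.005 ]
0.15 [0.0049 0.0005 0.0033]
0.3 [0.0175 0.002  0.0098]
0.45 [0.0309 0.0036 0.0143]
0.6 [0.0448 0.0053 0.0167]
0.75 [0.059  0.0069 0.0171]
0.9 [0.073  0.0086 0.0153]
1.05 [0.0866 0.0102 0.0114]
1.047 [0.0863 0.0102 0.0115]
```

>>> {"name": "move_arm", "arguments": {"steps": [0,0,0,0.005,0.0005,0.0033,-1,0,0,0,0.011,0.0013,0.0065,-1,0,0,0,0.0175,0.002,0.0098,-1,0,0,0,0.024,0.0028,0.012,-1,0,0,0,0.031,0.0036,0.0143,-1,0,0,0,0.038,0.0045,0.0155,-1,0,0,0,0.045,0.0053,0.0167,-1,0,0,0,0.052,0.0061,0.017,-1,0,0,0,0.059,0.0069,0.0171,-1,0,0,0,0.059,0.0069,0.0171,-1]}}

```text
clock: 13.75
position: [0.5971, 0.2441, 0.1505]
ee_rot: [-0.018, 0.965, 0.057, 0.257]
contact_force: [-3.3, 2.4, -3.1]
width: 0.0157
gripper_force: 26.7
```

```bash
python3 lv.py
```

```text
13.75 [0.59712084 0.24408098 0.15047804] ang 0.7543015467496437 r 0.09362639675087232 y 0.00034816071993104395 F [-3.34294493  2.36786119 -3.14101699] 0.015723152780298493 26.71560376882553 piv [0.59193014 0.24311355 0.057     ]
0.0 [-0.0658 -0.0082 -0.0207]
0.15 [-0.0543 -0.0068 -0.0124]
0.3 [-0.0418 -0.0053 -0.0059]
0.45 [-0.0283 -0.0037 -0.0014]
0.6 [-0.0144 -0.0021  0.0011]
0.75 [-0.0003 -0.0004  0.0014]
0.9 [ 0.0137  0.0013 -0.0004]
1.05 [ 0.0273  0.0029 -0.0043]
1.047 [ 0.0271  0.0029 -0.0042]
```

>>> {"name": "move_arm", "arguments": {"steps": [0,0,0,0.004,0.0005,-0.0004,-1,0,0,0,0.008,0.001,-0.001,-1,0,0,0,0.012,0.0014,-0.0016,-1,0,0,0,0.016,0.0019,-0.0024,-1,0,0,0,0.02,0.0024,-0.0034,-1,0,0,0,0.0235,0.0028,-0.0044,-1,0,0,0,0.026,0.0031,-0.0052,-1,0,0,0,0.0272,0.0033,-0.0056,-1,0,0,0,0.0272,0.0033,-0.0056,-1,0,0,0,0.0272,0.0033,-0.0056,-1]}}

```text
clock: 14.75
position: [0.6244, 0.2475, 0.1458]
ee_rot: [-0.018, 0.964, 0.057, 0.258]
contact_force: [-2.2, 3.3, -3.5]
width: 0.0156
gripper_force: 26.2
```

```bash
python3 lv.py | head -1
```

```text
14.75 [0.62437814 0.24747415 0.14579251] ang 1.0512123194268672 r 0.09463464569589791 y 0.0005012126744991483 F [-2.17532838  3.31751795 -3.53254768] 0.01558107146644368 26.220334768295288 piv [0.59193014 0.24311355 0.057     ]
```

The lever is at 1.05 rad. I'll let go and retreat.

>>> {"name": "move_arm", "arguments": {"steps": [0,0,0,0,0,0,0.2,0,0,0,0,0,0,0.2,0,0,0,0,0,0,0.2,0,0,0,0,0,0,0.2,0,0,0,-0.005,-0.0006,0.009,0.2,0,0,0,-0.015,-0.0018,0.026,0.2,0,0,0,-0.03,-0.0035,0.052,0.2,0,0,0,-0.05,-0.006,0.087,0.2,0,0,0,-0.07,-0.008,0.122,0.2,0,0,0,-0.075,-0.009,0.13,0.2]}}

```text
clock: 15.75
position: [0.5493, 0.239, 0.2818]
ee_rot: [-0.019, 0.963, 0.057, 0.262]
contact_force: [-0.1, 0.2, 0.5]
width: 0.0512
gripper_force: 0.0
```

Run:
```python
from ov import *
s,p,M=pose();print(s['clock'],p,s['width'],s['contact_force'])
S=snap('scene');T=snap('top')
piv=np.array([.5919,.2431,.057]);xm=np.array([.993,.118,0])
o=[]
for im,x0,y0,w in((S,350,170,165),(T,120,160,125)):
    c=cv2.resize(im['pixels'][y0:y0+125,x0:x0+w],None,fx=2.7,fy=2.7,interpolation=cv2.INTER_CUBIC)
    for t,col in((.698,(255,0,0)),(1.047,(0,255,0)),(1.396,(0,0,255))):
        q=(proj(im,piv+.095*np.sin(t-.698)*xm+[0,0,.095*np.cos(t-.698)])-[x0,y0])*2.7;cv2.circle(c,(int(q[0]),int(q[1])),2,col,-1)
    o.append(c)
cv2.imwrite('pics/f.png',np.hstack(o))
```

```text
15.75 [0.54927044 0.2389613  0.28176486] 0.05124596967515838 [-0.14037838  0.17763014  0.50157497]
```

View pics/f.png

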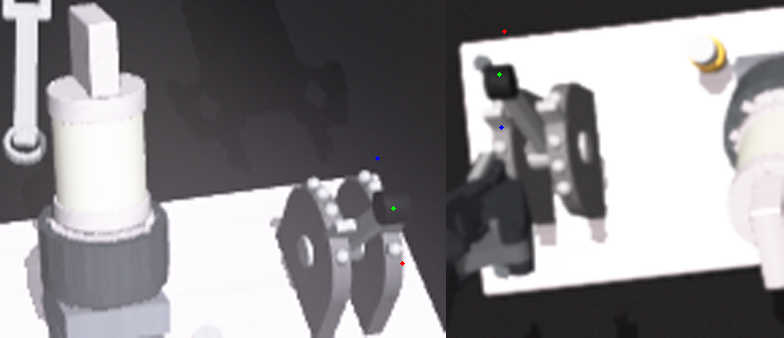

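The knob sits on the predicted fourth-notch point (green), at (393,208) in the scene tile and (499,77) in the top tile. The cartridge is seated and locked, and the gripper is clear. Handing in.

```bash
python3 -c "
from rig import manip
print(manip.sign_off())"
```

```text
the job is handed in; nothing more can be done
None
```

The white flat-bar cartridge is pushed home and twisted clockwise to its stop. After that the lever went to the fourth notch and was let go, and I handed the job in with the robot clear at about 16 s; the verdict was not reported.

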